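# Slip test of two sample cans

### The arm

A 6-joint arm with a two-finger parallel gripper is mounted at the origin on a cart in front of the work surface, level with it; the furniture and walls round the work are solid. World frame = base frame: x ahead of the robot, y to its left, z up, the work surface at z = 0. Lengths are in m, angles in degrees, forces in N, time in s.
With the tool pointing down it reaches from about 0.4 to 0.825 m from the base axis. Payload 7 kg.
Tool frame: the origin (TCP) lies between the finger pads; the fingertips stand 22 mm ahead of it and the grasp point (between the pads) lies 3 mm ahead of it; z points along the fingers, y is the line along which they close (so a half turn about z gives the same grasp; the last joint's range is limited). The gripper opens to 88 mm and grips with 3 to 60 N. Pads are 19 mm wide; open, the fingers measure 130 mm over their backs; the gripper's body (78 mm by 193 mm) begins 47 mm behind the grasp point.
Start: joints at [-47.034, 20.546, 0.682, 0, -70.136, -16.507], TCP at [0.301, -0.604, 0.22] pointing down, gripper open.
Joint ranges: [-176.03, 176.03], [-82.01, 121.73], [-58.28, 71.71], [-173.87, 95.51], [-174.79, -0.11], [-173.66, 173.66]. Speed limits (degrees/s): [136.94, 136.94, 172.46, 180, 180, 180].

### API

Orientations are given as [roll, pitch, yaw] about the fixed x, y, z axes, in that order (R = Rz(yaw) Ry(pitch) Rx(roll)).
In Python, from plant import ctrl gives the robot as it stands.
- The arm moves only by the tool apply_moves, never from a script. Its argument "targets" is a list of rows, each an object with "travel": the shift along the tool's x, y, z in mm, a list of three; "roll": the turn about the tool's z in degrees; "jaw": the finger opening in mm, from 0 to 87.6. In form: [{"travel": [tx, ty, tz], "roll": roll, "jaw": jaw}, ...]. A call has 1 to 10 rows; each row shifts and turns the commanded pose from where the row before left it, along the tool's axes as they then stand; what a row does not reach is not made up. A row lasts 1/10 s, in which the tool goes at most 50 mm and 8.59 degrees, less where a joint would pass 70% of its speed; a pose out of reach is approached as far as the arm can. A call with a gripper value outside its range is refused whole. The fingers move at their own pace and stop on an object; the grip force is fixed at half the most. Time passes only in rows, so rows that do not move let the fingers close. It gives the time, the measured TCP pose, the force, the opening and the grip force at its end, in the units of the state.
- ctrl.get_obs(): the state, without advancing time (a new reading comes with each control period).
- ctrl.snapshot(name): name is "scene" or "top" or "wrist"; returns the picture (420x560x3 uint8, red, green, blue); there is no depth.
- ctrl.calibration(name): a dict with "K" (3x3 intrinsics, pixels), "extrinsics" (4x4, takes a point from camera to world coordinates); the wrist camera has in their place "hand_eye" (4x4, takes a point from camera to tool coordinates, whose origin is the TCP and whose axes are the flange's). Camera axes: x right, y down, z forward; pixel columns grow to the right and rows downward; lengths in m; the calibration is good to about 2 mm. A picture is of the moment at which its call begins: read the wrist's pose just before it. calibration takes no time and is no camera call.
- ctrl.close_job(): hands the job in; it is judged then, once.
The state is a dict: "clock": time; "joint_pos": joint angles; "qvel": joint speeds; "tau": joint torques, N m; "tool_pos": TCP position; "orientation": TCP orientation; "force": force on the tool from outside, world axes, zero at the start; "moment": the same for the moment, N m; "opening": finger opening in m; "gripper_force": force on a finger pad.
Only numpy, scipy, OpenCV 4.12 (cv2) and the standard library are available. Lean on these libraries where they do the work, as an engineer would, in place of code of your own. Each camera call takes 0.05 s, during which the arm holds its last target. There are 200 camera calls.

### The job

Slip-test the two sample cans that wait behind the release bar on the tilted ramp: press the round button of the release bar fully down, so that the bar sinks out of their way. One can then slides down to the end stop by itself; leave it there and do not touch it. Pick up the can that stays up on the ramp, set it upright in the middle of the shallow steel tray and let it go.

Things in the scene. Friction and masses are not known exactly. Their poses are not given: they have to be found in the camera images.
- ramp: fixed test ramp, a dark steel plate 220 mm long (horizontally) and 200 mm wide, tilted 20 degrees, on a grey base. Origin: on the worktop under the ramp's middle. Its x axis is level and points uphill (away from the end stop), y to the left when looking uphill, z up. The slope's surface is 22 mm above the worktop at x = -100 mm (at the foot, where the upright end stop stands, about 25 mm high) and 102 mm at x = +120 mm (upper end); side rails at y = +-100 mm stand 4 mm proud
- release_bar (a joint): level steel bar across the ramp at its x = 30 mm, 14 mm proud of the slope, holding the cans back. It slides straight down: value 0 m = up (start), 0.022 m = fully down against its stop, where it lies below the slope's surface. It takes about 4 N to move and stays where it is left
- bar_button (a point): centre of the top face of the bar's white round press button (30 mm across), which stands beside the ramp's left rail at the ramp's x = 30 mm, y = 130 mm, 103 mm above the worktop; it moves with the bar
- can_1_centre (a point): centre (half-way up) of one aluminium sample can with press lid: round, 41 mm tall, 52 mm across the body and 55 mm across the lid (the upper 10 mm), 80 to 170 g. It starts standing on the slope just uphill of the bar, in the left or right half, 86 mm or so from the other can; z axis points out of its lid. The two cans look alike; one has a slippery bottom and one a bottom that grips, and only the ramp shows which
- can_2_centre (a point): the same for the other sample can, of the same size and look
- tray_centre (a point): centre of the floor of a fixed shallow square tray of bare steel, 160 x 160 mm outside, walls 3 mm thick and 12 mm high above the worktop; this point is 3 mm above the worktop; x and y run along its sides
There are look-alikes about, which are no part of the job. What is shaped like the part that bears can_2_centre but red is not meant.

How it is judged:
By the outcome, as a careful person would: the job done as asked, in the order asked, and still so for the second after the job is handed in, with the robot touching nothing.
It also fails if it takes over 42 s, if anything falls off the work surface, if the arm or the gripper's body presses on something with over 40 N, if the wrist force passes 120 N, or if a joint passes its speed limit or range.

## Working session

There is one attempt and no reset: what is moved stays moved. The work goes in short steps, Python scripts to look and compute and a tool call to move; the robot and the scene stay as the last step left them, time stands still between calls to the robot, and variables do not carry over. Pictures are saved under pics/ and viewed, at most 10 in all, crops included, and the job is handed in when it is done.

Besides the shell and the picture viewer there is one more tool, called after "Emit:" by a JSON object that holds its "name" and its "arguments". apply_moves: Moves the arm, as the interface text tells. Its arguments: {"type":"object","properties":{"targets":{"type":"array","items":{"type":"object","properties":{"travel":{"type":"array","items":{"type":"number"}},"roll":{"type":"number"},"jaw":{"type":"number"}}}}},"required":["targets"]}

```bash
mkdir -p pics; python3 - <<'E'
from plant import ctrl
import cv2,numpy as np
for n in("scene","top"):
    cv2.imwrite(f"pics/{n}0.png",cv2.cvtColor(ctrl.snapshot(n),cv2.COLOR_RGB2BGR))
    c=ctrl.calibration(n);print(n,np.round(c["K"],1).tolist(),np.round(c["extrinsics"],4).tolist())
print(ctrl.calibration("wrist"));print(ctrl.get_obs())
E
```

```text
scene [[475.7, 0.0, 283.1], [0.0, 475.7, 205.9], [0.0, 0.0, 1.0]] [[-0.7274, -0.3792, 0.572, -0.0824], [-0.6862, 0.402, -0.6062, 0.6256], [-0.0001, -0.8334, -0.5526, 0.7058], [0.0, 0.0, 0.0, 1.0]]
top [[546.6, 0.0, 283.3], [0.0, 546.6, 206.7], [0.0, 0.0, 1.0]] [[-0.0189, -0.9988, 0.0459, 0.4771], [-0.9998, 0.0184, -0.0123, -0.0318], [0.0114, -0.0461, -0.9989, 1.3784], [0.0, 0.0, 0.0, 1.0]]
{'K': array([[305.75692798,   0.        , 277.63874889],
       [  0.        , 305.75692798, 208.04938787],
       [  0.        ,   0.        ,   1.        ]]), 'hand_eye': array([[ 1.82318485e-04, -9.57896926e-01, -2.87112255e-01,
         7.80528197e-02],
       [ 9.99999929e-01,  2.69743789e-04, -2.64942624e-04,
        -2.72668781e-04],
       [ 3.31234472e-04, -2.87112186e-01,  9.57896906e-01,
        -1.66003362e-01],
       [ 0.00000000e+00,  0.00000000e+00,  0.00000000e+00,
         1.00000000e+00]])}
{'clock': 0.1, 'joint_pos': array([-4.70335305e+01,  2.05864577e+01,  6.40683076e-01, -1.76818141e-02,
       -7.01354979e+01, -1.65074202e+01]), 'qvel': array([-0.07634334, -0.117612  ,  0.18711917,  0.09126801,  0.02047546,
        0.01231051]), 'tau': array([-1.21254881e-03, -5.84160125e+01,  2.93753403e+01,  7.01544017e+00,
        1.01822478e-02, -2.98039515e-05]), 'tool_pos': array([ 0.3005441 , -0.60391762,  0.21903902]), 'orientation': array([ 1.79917354e+02, -7.15687049e-03, -1.53546966e+02]), 'force': array([ 0.06786554,  0.74537054, -0.61078156]), 'moment': array([-0.05125546, -0.00550346,  0.00800658]), 'gripper_force': 0.0, 'opening': 0.08776035236270377}
```

View pics/top0.png

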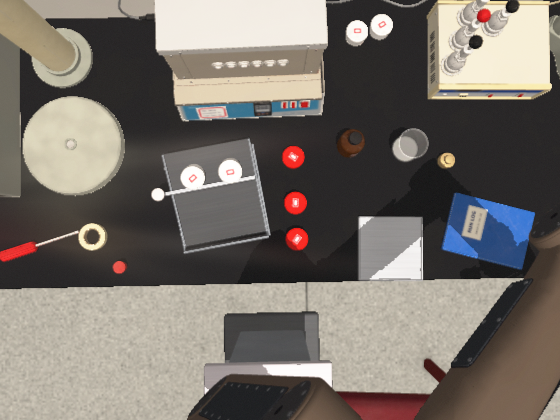

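View pics/scene0.png

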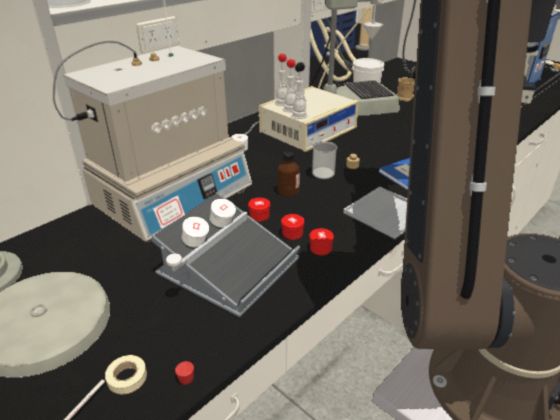

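Top view: the white cans behind the bar are at (193,177) and (230,171), the button at (158,194) and the tray at about (391,248). The look-alikes are red cans at (293,157), (295,203) and (297,239), white cans off the ramp at (357,33) and (382,25), and a red cap at (119,267). The two white cans on the ramp behind the bar fit the description; I'll confirm in an enlarged crop.

```bash
python3 - <<'E'
import cv2,numpy as np
i=cv2.imread("pics/top0.png")
a=cv2.resize(i[130:260,145:275],None,fx=4.4,fy=4.4,interpolation=cv2.INTER_CUBIC)
b=cv2.resize(i[205:290,350:430],None,fx=2.8,fy=2.8,interpolation=cv2.INTER_CUBIC)
o=np.zeros((572,572+224,3),np.uint8);o[:,:572]=a[:572,:572];o[:b.shape[0],572:]=b;cv2.imwrite("pics/crop.png",o)
E
cat > h.py <<'E'
from plant import ctrl
import numpy as np
def px(cam,u,v,z):
    c=ctrl.calibration(cam);E=c["extrinsics"]
    d=E[:3,:3]@np.linalg.solve(c["K"],[u,v,1]);return E[:3,3]+d*(z-E[2,3])/d[2]
def proj(cam,P):
    c=ctrl.calibration(cam);E=c["extrinsics"];q=c["K"]@(E[:3,:3].T@(np.asarray(P)-E[:3,3]));return q[:2]/q[2]
E
```

```text
(no output)
```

View pics/crop.png

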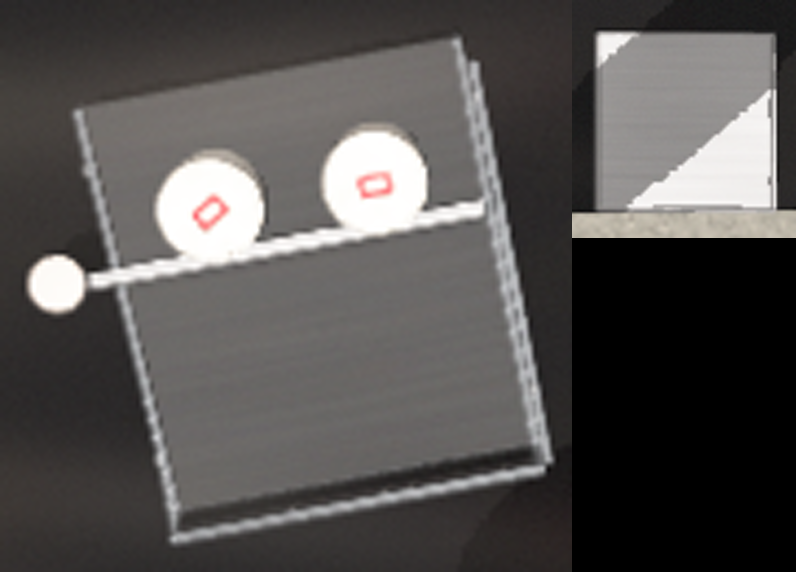

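The crop confirms it: two white cans with red rectangle marks stand behind the bar, lids at crop (211,205) and (377,178), with the button at (57,284). Next I fit the ramp pose.

```bash
python3 - <<'E'
from h import *
from scipy.optimize import least_squares
c=lambda x,y:(145+x/4.4-.4,130+y/4.4-.4)
R=lambda p,P:np.array([p[0]+np.cos(p[2])*P[0]-np.sin(p[2])*P[1],p[1]+np.sin(p[2])*P[0]+np.cos(p[2])*P[1],P[2]])
pts=[((.03,.13,.103),c(57,284)),((.12,.1,.106),c(79,110)),((.12,-.1,.106),c(459,40)),((-.1,.1,.047),c(174,540)),((-.1,-.1,.047),c(547,468))]
f=lambda p:np.concatenate([proj("top",R(p,P))-q for P,q in pts])
r=least_squares(f,[.45,.2,0]);print(r.x[:2],np.degrees(r.x[2]),np.round(r.fun,1))
p=r.x
for q in[(57,284,.103),(211,205,.119),(377,178,.119)]:
    w=px("top",*c(*q[:2]),q[2]);d=w[:2]-p[:2];C,S=np.cos(p[2]),np.sin(p[2])
    print(w,"ramp",C*d[0]+S*d[1],-S*d[0]+C*d[1],"scene",proj("scene",w))
for z in(.012,):
  print([px("top",u,v,z).round(4) for u,v in[(358.2,216.8),(422.9,216.8),(358.2,280),(422.9,280)]])
print("button scene (174,260)->",px("scene",174,260,.103))
# oven front foot
print("oven front base", px("top",178,118,.0),px("top",323,113,.0))
o=ctrl.get_obs();print(o["tool_pos"],o["orientation"])
E
```

```text
[0.5564407  0.11020201] 9.309676181394472 [ 0.9  2.3  1.7  1.6 -0.3  2.3  0.6 -4.  -3.  -2.5]
[0.57045923 0.24528339 0.103     ] ramp 0.03568606140567146 0.13103436741515992 scene [174.58533215 257.61482818]
[0.6093613  0.16088475 0.119     ] ramp 0.06042252414689732 0.04145417652620487 scene [195.65020758 224.82227051]
[0.62204922 0.07369154 0.119     ] ramp 0.05883803418068919 -0.04664308301874694 scene [223.27805083 205.8856063 ]
[array([ 0.5112, -0.2357,  0.012 ]), array([ 0.5081, -0.3982,  0.012 ]), array([ 0.3537, -0.2317,  0.012 ]), array([ 0.3505, -0.3933,  0.012 ])]
button scene (174,260)-> [0.56530973 0.25040048 0.103     ]
oven front base [0.7707518  0.21428165 0.        ] [ 0.77749821 -0.15433934  0.        ]
[ 0.3005441  -0.60391762  0.21903902] [ 1.79917354e+02 -7.15687049e-03 -1.53546966e+02]
```

Emit:
{"name": "apply_moves", "arguments": {"targets": [{"travel": [0,0,0],"roll": 8.5,"jaw": 0},{"travel": [0,0,0],"roll": 8.5,"jaw": 0},{"travel": [-20.3,39.6,0],"roll": 0,"jaw": 0},{"travel": [-20.3,39.6,0],"roll": 0,"jaw": 0},{"travel": [-20.3,39.6,0],"roll": 0,"jaw": 0},{"travel": [-20.3,39.6,0],"roll": 0,"jaw": 0},{"travel": [-20.3,39.6,0],"roll": 0,"jaw": 0},{"travel": [-20.3,39.6,0],"roll": 0,"jaw": 0},{"travel": [-20.3,39.6,0],"roll": 0,"jaw": 0},{"travel": [-20.3,39.6,0],"roll": 0,"jaw": 0}]}}

```text
clock: 1.1
tool_pos: [0.4089, -0.2633, 0.2198]
orientation: [180.0, 0.0, -170.5]
force: [1.5, -0.1, -0.1]
opening: 0.0129
gripper_force: 0.0
```

Emit:
{"name": "apply_moves", "arguments": {"targets": [{"travel": [-20.3,39.6,0],"roll": 0,"jaw": 0},{"travel": [-20.3,39.6,0],"roll": 0,"jaw": 0},{"travel": [-20.3,39.6,0],"roll": 0,"jaw": 0},{"travel": [-20.3,39.6,0],"roll": 0,"jaw": 0},{"travel": [-20.3,39.6,0],"roll": 0,"jaw": 0},{"travel": [-20.3,39.6,0],"roll": 0,"jaw": 0},{"travel": [-20.3,39.6,0],"roll": 0,"jaw": 0},{"travel": [-20.3,39.6,0],"roll": 0,"jaw": 0},{"travel": [-20.3,39.6,0],"roll": 0,"jaw": 0},{"travel": [0,0,0],"roll": 0,"jaw": 0}]}}

```text
clock: 2.1
tool_pos: [0.5317, 0.1206, 0.2191]
orientation: [-180.0, -0.0, -170.3]
force: [-0.9, -0.8, -0.8]
opening: 0.0005
gripper_force: 0.0
```

Emit:
{"name": "apply_moves", "arguments": {"targets": [{"travel": [-20,39,0],"roll": 0,"jaw": 0},{"travel": [-20,39,0],"roll": 0,"jaw": 0},{"travel": [-20,38,0],"roll": 0,"jaw": 0},{"travel": [0,0,30],"roll": 0,"jaw": 0},{"travel": [0,0,30],"roll": 0,"jaw": 0},{"travel": [0,0,0],"roll": 0,"jaw": 0},{"travel": [0,0,0],"roll": 0,"jaw": 0}]}}

```text
clock: 2.8
tool_pos: [0.5706, 0.2402, 0.16]
orientation: [-179.9, -0.1, -170.5]
force: [1.0, -0.3, 1.7]
opening: 0.0003
gripper_force: 0.0
```

```bash
python3 - <<'E'
from h import *
import cv2
a=ctrl.snapshot("scene")[170:320,110:310];b=ctrl.snapshot("wrist")
cv2.imwrite("pics/p1.png",cv2.cvtColor(np.vstack([cv2.resize(a,(400,300)),cv2.resize(b,(400,300))]),cv2.COLOR_RGB2BGR))
E
```

```text
(no output)
```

View pics/p1.png

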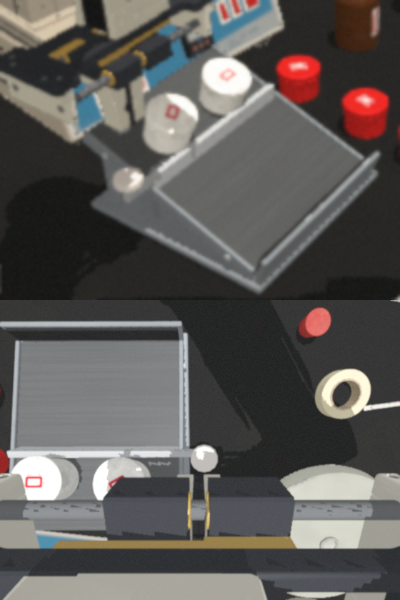

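The wrist view shows the button at about (286,223) in full pixels, slightly on the robot side of the fingertips. I'll compute the offset.

```bash
cat >> h.py <<'E'
from scipy.spatial.transform import Rotation as Ro
def wpx(u,v,z,tp,rpy):
    c=ctrl.calibration("wrist");T=np.eye(4);T[:3,:3]=Ro.from_euler("xyz",rpy,degrees=True).as_matrix();T[:3,3]=tp
    E=T@c["hand_eye"];d=E[:3,:3]@np.linalg.solve(c["K"],[u,v,1]);return E[:3,3]+d*(z-E[2,3])/d[2]
def tool(d,yaw):
    y=np.radians(yaw);return 1000*np.array([d[0]*np.cos(y)+d[1]*np.sin(y),d[0]*np.sin(y)-d[1]*np.cos(y)])
E
python3 - <<'E'
from h import *
o=ctrl.get_obs();w=wpx(204*1.4,159*1.4,.103,o["tool_pos"],o["orientation"]);print(w,o["tool_pos"],tool(w-o["tool_pos"],o["orientation"][2]))
for u,v in((33,182),(122,182)): print(wpx(u*1.4,v*1.4,.122,o["tool_pos"],o["orientation"]))
E
```

```text
[0.57197947 0.2468137  0.103     ] [0.57155404 0.24085023 0.16175467] [-1.39884352  5.81267179]
[0.61908996 0.07566618 0.122     ]
[0.60404573 0.16611423 0.122     ]
```

Emit:
{"name": "apply_moves", "arguments": {"targets": [{"travel": [0,5,10],"roll": 0,"jaw": 0},{"travel": [0,0,20],"roll": 0,"jaw": 0},{"travel": [0,0,5],"roll": 0,"jaw": 0},{"travel": [0,0,5],"roll": 0,"jaw": 0},{"travel": [0,0,5],"roll": 0,"jaw": 0},{"travel": [0,0,5],"roll": 0,"jaw": 0},{"travel": [0,0,3],"roll": 0,"jaw": 0},{"travel": [0,0,0],"roll": 0,"jaw": 0}]}}

```text
clock: 3.7
tool_pos: [0.5697, 0.2456, 0.1065]
orientation: [-180.0, -0.0, -170.5]
force: [-0.2, -0.2, -0.4]
opening: 0.0006
gripper_force: 0.0
```

Emit:
{"name": "apply_moves", "arguments": {"targets": [{"travel": [0,0,2],"roll": 0,"jaw": 0},{"travel": [0,0,2],"roll": 0,"jaw": 0},{"travel": [0,0,1],"roll": 0,"jaw": 0}]}}

```text
clock: 4.0
tool_pos: [0.5698, 0.2457, 0.1017]
orientation: [180.0, -0.0, -170.5]
force: [0.4, 0.6, -1.2]
opening: 0.0007
gripper_force: 0.0
```

Emit:
{"name": "apply_moves", "arguments": {"targets": [{"travel": [0,0,1],"roll": 0,"jaw": 0},{"travel": [0,0,0],"roll": 0,"jaw": 0}]}}

```text
clock: 4.2
tool_pos: [0.5697, 0.2457, 0.1008]
orientation: [-180.0, -0.0, -170.5]
force: [1.2, 0.2, -0.1]
opening: 0.0004
gripper_force: 0.0
```

No resistance felt; check by picture.

```bash
python3 - <<'E'
from h import *
import cv2
a=ctrl.snapshot("scene")[170:320,110:310];b=ctrl.snapshot("wrist")
cv2.imwrite("pics/p2.png",cv2.cvtColor(np.vstack([cv2.resize(a,(400,300)),cv2.resize(b,(400,300))]),cv2.COLOR_RGB2BGR))
E
```

```text
(no output)
```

View pics/p2.png

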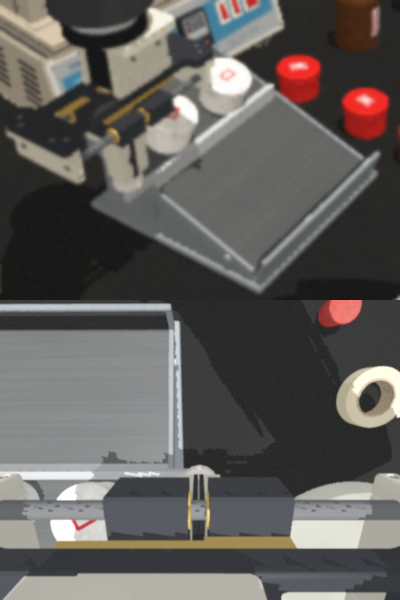

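Emit:
{"name": "apply_moves", "arguments": {"targets": [{"travel": [0,0,1],"roll": 0,"jaw": 0},{"travel": [0,0,1],"roll": 0,"jaw": 0}]}}

```text
clock: 4.5
tool_pos: [0.5698, 0.2457, 0.0989]
orientation: [180.0, 0.0, -170.5]
force: [-0.1, -0.6, 0.2]
opening: 0.0003
gripper_force: 0.0
```

```bash
python3 - <<'E'
from h import *
for z in(.103,.079): print(proj("scene",(.5715,.246,z)))
c=ctrl.calibration("wrist");H=np.linalg.inv(c["hand_eye"])
for dz in(.022,): 
  for y in(-.0,):
    q=c["K"]@(H@[0,y,dz,1])[:3];print("tip in wrist crop",q[:2]/q[2]/1.4)
    q=c["K"]@(H@[.0095,y,dz,1])[:3];print("tip near edge",q[:2]/q[2]/1.4)
    q=c["K"]@(H@[.015,y,dz,1])[:3];print("button near edge if under tip",q[:2]/q[2]/1.4)
E
```

```text
[173.97005706 257.55186643]
[175.49437843 266.84218094]
tip in wrist crop [198.77242139 170.90924164]
tip near edge [198.78057386 161.26399191]
button near edge if under tip [198.78539631 155.55851575]
```

```bash
python3 - <<'E'
from h import *
import cv2
a=ctrl.snapshot("scene")[210:300,130:250];b=ctrl.snapshot("wrist")[200:300,160:360]
cv2.imwrite("pics/p3.png",cv2.cvtColor(np.vstack([cv2.resize(a,(440,330),interpolation=2),cv2.resize(b,(440,220),interpolation=2)]),cv2.COLOR_RGB2BGR))
E
```

```text
(no output)
```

View pics/p3.png

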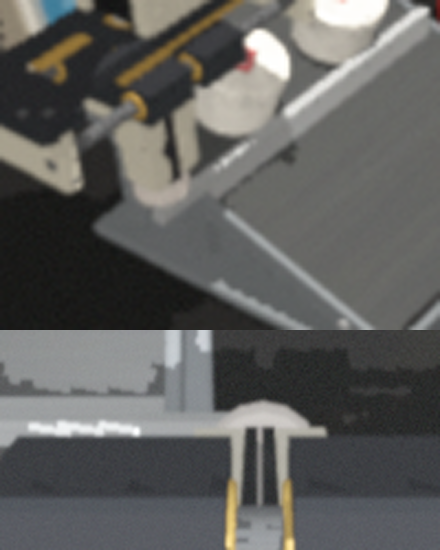

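```bash
python3 - <<'E'
from h import *
c=ctrl.calibration("wrist");H=np.linalg.inv(c["hand_eye"])
for x in(0,.0095,.015,-.01):
  for dz in(-.01,0,.01,.022): 
    q=c["K"]@(H@[x,0,dz,1])[:3];print(x,dz,(q[1]/q[2]-200)*2.2+330, "halfwidth of 15mm px", 305.76*.015/q[2]*2.2)
o=ctrl.get_obs();print(o["tool_pos"],o["force"],o["moment"],o["tau"],o["clock"])
E
```

```text
0 -0.01 464.6337692054838 halfwidth of 15mm px 58.726001401528265
0 0 447.8103527380653 halfwidth of 15mm px 55.62489823928067
0 0.01 432.6745828255039 halfwidth of 15mm px 52.83488326046829
0 0.022 416.4020966526132 halfwidth of 15mm px 49.83533448117539
0.0095 -0.01 430.3192554503512 halfwidth of 15mm px 59.673497651325064
0.0095 0 415.0786498442736 halfwidth of 15mm px 56.47424540282146
0.0095 0.01 401.3890672754096 halfwidth of 15mm px 53.60057824375207
0.0095 0.022 386.6947320149049 halfwidth of 15mm px 50.515997070436434
0.015 -0.01 409.9420915443899 halfwidth of 15mm px 60.23615421467226
0.015 0 395.6677731825602 halfwidth of 15mm px 56.97793361873746
0.015 0.01 382.85843115030843 halfwidth of 15mm px 54.054104895576884
0.015 0.022 369.12186785745473 halfwidth of 15mm px 50.91863094133052
-0.01 -0.01 499.59643258384 halfwidth of 15mm px 57.76060837074562
-0.01 0 481.2177223096968 halfwidth of 15mm px 54.758018362022405
-0.01 0.01 464.6553657928964 halfwidth of 15mm px 52.052172007383426
-0.01 0.022 446.82022485437926 halfwidth of 15mm px 49.13838669887337
[0.5696704  0.24561638 0.09867035] [-0.40227468 -0.05420829 -0.22195988] [-0.00225268 -0.02664718  0.00293604] [ 8.17136111e-03 -5.48215592e+01  2.49920154e+01  5.91629013e+00
 -5.16374898e-02  2.45566878e-05] 4.6
```

```bash
python3 - <<'E'
from h import *
import cv2
print(proj("scene",(.5706,.2402,.138)))
for z in(.077,.09,.1,.11):print(z,proj("scene",(.5697,.2457,z)))
p0=cv2.imread("pics/scene0.png");p3=cv2.cvtColor(ctrl.snapshot("scene"),cv2.COLOR_RGB2BGR)
f=lambda a:cv2.resize(a[215:290,140:240],(400,300),interpolation=cv2.INTER_CUBIC)
cv2.imwrite("pics/cmp.png",np.hstack([f(p0),f(p3)]))
E
```

```text
[174.42577848 242.37112686]
0.077 [176.28181538 267.94090814]
0.09 [175.46768151 262.95081396]
0.1 [174.83293892 259.06026793]
0.11 [174.1906731  255.12360952]
```

View pics/cmp.png

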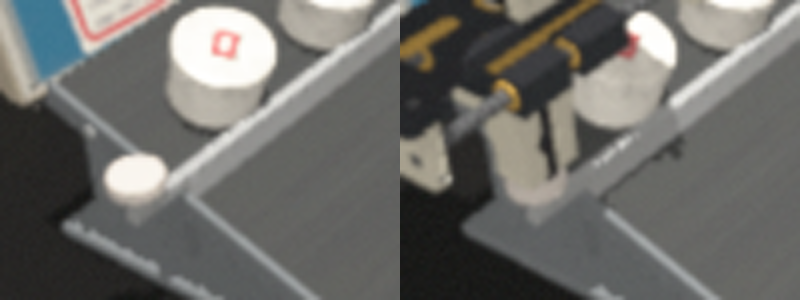

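The finger ends appear at TCP height when closed, so the button has not been touched yet. Pressing further as oriented would bring the gripper body down close to the left can, so I'll rise and turn the gripper 90° to keep its body clear of the cans.

```bash
python3 -c "
from plant import ctrl
print(ctrl.get_obs()['joint_pos'])"
```

```text
[ 4.13306324e+01  2.12193766e+01 -1.53353840e+01 -1.20604817e-03
 -5.34552325e+01 -1.21869746e+02]
```

Emit:
{"name": "apply_moves", "arguments": {"targets": [{"travel": [0,0,-25],"roll": 0,"jaw": 0},{"travel": [0,0,-10],"roll": 0,"jaw": 0}]}}

```text
clock: 4.85
tool_pos: [0.5707, 0.2461, 0.1356]
orientation: [180.0, 0.1, -170.5]
force: [-0.3, 0.8, 1.0]
opening: 0.0006
gripper_force: 0.0
```

Emit:
{"name": "apply_moves", "arguments": {"targets": [{"travel": [0,0,0],"roll": -8.5,"jaw": 0},{"travel": [0,0,0],"roll": -8.5,"jaw": 0},{"travel": [0,0,0],"roll": -8.5,"jaw": 0},{"travel": [0,0,0],"roll": -8.5,"jaw": 0},{"travel": [0,0,0],"roll": -8.5,"jaw": 0},{"travel": [0,0,0],"roll": -8.5,"jaw": 0},{"travel": [0,0,0],"roll": -8.5,"jaw": 0},{"travel": [0,0,0],"roll": -8.5,"jaw": 0},{"travel": [0,0,0],"roll": -8.5,"jaw": 0},{"travel": [0,0,0],"roll": -8.5,"jaw": 0}]}}

```text
clock: 5.85
tool_pos: [0.5699, 0.2458, 0.134]
orientation: [-180.0, 0.0, -85.2]
force: [-1.1, -0.2, -0.3]
opening: 0.0003
gripper_force: 0.0
```

Emit:
{"name": "apply_moves", "arguments": {"targets": [{"travel": [0,0,20],"roll": -5,"jaw": 0},{"travel": [0,0,10],"roll": 0,"jaw": 0},{"travel": [0,0,4],"roll": 0,"jaw": 0},{"travel": [0,0,2],"roll": 0,"jaw": 0}]}}

```text
clock: 6.25
tool_pos: [0.5697, 0.2456, 0.0975]
orientation: [180.0, -0.0, -80.7]
force: [0.2, 0.3, 0.5]
opening: 0.0006
gripper_force: 0.0
```

Emit:
{"name": "apply_moves", "arguments": {"targets": [{"travel": [0,0,2],"roll": 0,"jaw": 0},{"travel": [0,0,2],"roll": 0,"jaw": 0}]}}

```text
clock: 6.45
tool_pos: [0.5701, 0.2458, 0.0945]
orientation: [-180.0, 0.0, -80.6]
force: [-1.9, -0.1, 3.2]
opening: 0.0007
gripper_force: 1.7
```

Emit:
{"name": "apply_moves", "arguments": {"targets": [{"travel": [0,0,2],"roll": 0,"jaw": 0},{"travel": [0,0,2],"roll": 0,"jaw": 0}]}}

```text
clock: 6.65
tool_pos: [0.57, 0.2458, 0.0903]
orientation: [-180.0, 0.0, -80.6]
force: [-1.6, -1.4, 3.8]
opening: 0.0003
gripper_force: 1.8
```

Emit:
{"name": "apply_moves", "arguments": {"targets": [{"travel": [0,0,3],"roll": 0,"jaw": 0},{"travel": [0,0,3],"roll": 0,"jaw": 0},{"travel": [0,0,3],"roll": 0,"jaw": 0},{"travel": [0,0,3],"roll": 0,"jaw": 0}]}}

```text
clock: 7.05
tool_pos: [0.57, 0.2458, 0.0777]
orientation: [-180.0, 0.0, -80.5]
force: [0.5, -0.8, 2.9]
opening: 0.0003
gripper_force: 1.8
```

Emit:
{"name": "apply_moves", "arguments": {"targets": [{"travel": [0,0,2],"roll": 0,"jaw": 0},{"travel": [0,0,1],"roll": 0,"jaw": 0}]}}

```text
clock: 7.25
tool_pos: [0.5701, 0.2458, 0.0748]
orientation: [-180.0, 0.0, -80.5]
force: [-1.5, -0.3, 8.7]
opening: 0.0005
gripper_force: 4.6
```

Emit:
{"name": "apply_moves", "arguments": {"targets": [{"travel": [0,0,1],"roll": 0,"jaw": 0},{"travel": [0,0,1],"roll": 0,"jaw": 0}]}}

```text
clock: 7.45
tool_pos: [0.5702, 0.246, 0.0745]
orientation: [-179.9, 0.0, -80.5]
force: [-6.9, -1.2, 20.6]
opening: 0.0005
gripper_force: 10.6
```

Stop reached: 20 N with no more motion. Rise and look.

Emit:
{"name": "apply_moves", "arguments": {"targets": [{"travel": [0,0,-10],"roll": 0,"jaw": 0},{"travel": [0,0,-40],"roll": 0,"jaw": 0},{"travel": [0,0,-45],"roll": 0,"jaw": 80},{"travel": [0,0,-45],"roll": 0,"jaw": 80},{"travel": [0,0,0],"roll": 0,"jaw": 80}]}}

```text
clock: 7.95
tool_pos: [0.5727, 0.2473, 0.22]
orientation: [-179.4, 0.2, -80.5]
force: [0.9, 1.2, -0.8]
opening: 0.0189
gripper_force: 0.0
```

```bash
python3 - <<'E'
from h import *
import cv2
a=ctrl.snapshot("top")[130:260,145:275];b=ctrl.snapshot("scene")[150:310,110:310];o=ctrl.get_obs();w=ctrl.snapshot("wrist")
O=np.zeros((600,800,3),np.uint8);O[:360,:360]=cv2.resize(a,(360,360),interpolation=2);O[:320,400:800]=cv2.resize(b,(400,320),interpolation=2);O[360:,400:720]=cv2.resize(w,(320,240))
cv2.imwrite("pics/p4.png",O[:,:,::-1]);cv2.imwrite("pics/w4.png",w[:,:,::-1]);print(o["tool_pos"],o["orientation"],o["opening"])
E
```

```text
[0.56993653 0.24609662 0.21393927] [-1.79896796e+02  1.00058458e-01 -8.05529301e+01] 0.026643815895586204
```

View pics/p4.png

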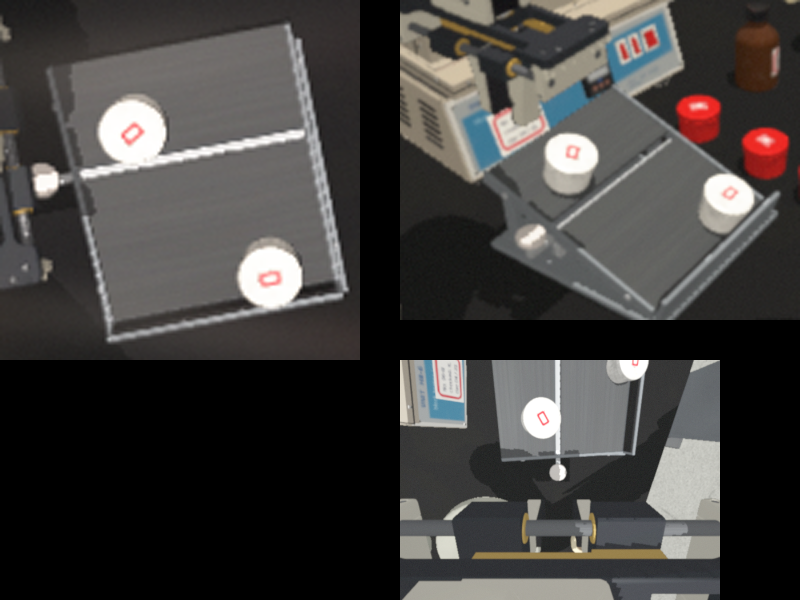

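The bar is down, the right can lies at the end stop, and the left can stays, with its lid at top crop (132,132) and wrist about (247,100). Locate the left can using both cameras.

```bash
python3 - <<'E'
from h import *
from scipy.optimize import least_squares
tp,r=[.5699,.2461,.2139],[-179.9,.1,-80.55]
for z in(.115,.12,.125):
    print(z,px("top",145+132/360*130-.4,130+131/360*130-.4,z),wpx(141*1.75,57*1.75,z,tp,r), px("scene",110+572/2-200,150+146/2,z))
# ramp position with lid
E
```

```text
0.115 [0.60813234 0.16218063 0.115     ] [0.60971087 0.16044989 0.115     ] [0.61882252 0.15308012 0.115     ]
0.12 [0.60761381 0.16141315 0.12      ] [0.60918748 0.16060825 0.12      ] [0.61288836 0.15707933 0.12      ]
0.125 [0.60709529 0.16064567 0.125     ] [0.60866409 0.16076661 0.125     ] [0.60695419 0.16107854 0.125     ]
```

Emit:
{"name": "apply_moves", "arguments": {"targets": [{"travel": [0,0,0],"roll": 8.5,"jaw": 80},{"travel": [0,0,0],"roll": 8.5,"jaw": 80},{"travel": [0,0,0],"roll": 8.5,"jaw": 80},{"travel": [0,0,0],"roll": 8.5,"jaw": 80},{"travel": [0,0,0],"roll": 8.5,"jaw": 80},{"travel": [0,0,0],"roll": 8.5,"jaw": 80},{"travel": [0,0,0],"roll": 8.5,"jaw": 80},{"travel": [0,0,0],"roll": 8.5,"jaw": 80},{"travel": [0,0,0],"roll": 8.5,"jaw": 80},{"travel": [0,0,0],"roll": 8.5,"jaw": 80}]}}

```text
clock: 9.1
tool_pos: [0.5689, 0.2452, 0.2106]
orientation: [-179.9, -0.2, -165.9]
force: [-0.3, 1.0, 0.0]
opening: 0.08
gripper_force: 0.0
```

Emit:
{"name": "apply_moves", "arguments": {"targets": [{"travel": [0,0,0],"roll": 5,"jaw": 80},{"travel": [-13,-45,0],"roll": 0,"jaw": 80},{"travel": [-13,-45,0],"roll": 0,"jaw": 80},{"travel": [0,0,0],"roll": 0,"jaw": 80},{"travel": [0,0,25],"roll": 0,"jaw": 80},{"travel": [0,0,0],"roll": 0,"jaw": 80},{"travel": [0,0,0],"roll": 0,"jaw": 80}]}}

```text
clock: 9.8
tool_pos: [0.6095, 0.1609, 0.1865]
orientation: [-179.9, -0.2, -170.5]
force: [0.3, -0.4, 1.0]
opening: 0.0801
gripper_force: 0.0
```

```bash
python3 - <<'E'
from h import *
import cv2
o=ctrl.get_obs();w=ctrl.snapshot("wrist")
cv2.imwrite("pics/w5.png",cv2.resize(w[80:400],(800,457),interpolation=2)[:,:,::-1]);print(o["tool_pos"],o["orientation"],o["opening"],o["joint_pos"][5])
E
```

```text
[0.6094591  0.16094343 0.18653226] [-1.79924687e+02 -1.76379234e-01 -1.70531082e+02] 0.08005999125532809 -113.03854746203768
```

View pics/w5.png

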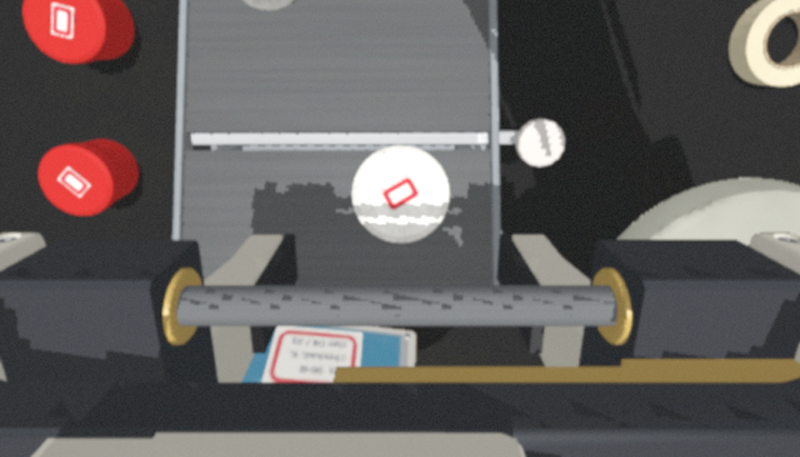

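The wrist view shows the lid at display (400,194), centred between the fingers. The fingertips sit about 8 mm behind the reported TCP, which agrees with the button contact height.

```bash
python3 - <<'E'
from h import *
o=ctrl.get_obs()
for z in(.12,.124): print(wpx(280,215.8,z,o["tool_pos"],o["orientation"]))
c=ctrl.calibration("wrist");H=np.linalg.inv(c["hand_eye"])
E
```

```text
[0.60829876 0.16254601 0.12      ]
[0.60701639 0.16230182 0.124     ]
```

Emit:
{"name": "apply_moves", "arguments": {"targets": [{"travel": [0,0,30],"roll": 0,"jaw": 80},{"travel": [0,0,20],"roll": 0,"jaw": 80},{"travel": [0,0,0],"roll": 0,"jaw": 80}]}}

```text
clock: 10.15
tool_pos: [0.6087, 0.1611, 0.1358]
orientation: [-179.9, -0.2, -170.5]
force: [-0.0, -1.2, 0.7]
opening: 0.0802
gripper_force: 0.0
```

Emit:
{"name": "apply_moves", "arguments": {"targets": [{"travel": [0,1,20],"roll": 0,"jaw": 76},{"travel": [0,0,15],"roll": 0,"jaw": 76},{"travel": [0,0,6],"roll": 0,"jaw": 76},{"travel": [0,0,0],"roll": 0,"jaw": 76}]}}

```text
clock: 10.55
tool_pos: [0.6103, 0.1625, 0.0974]
orientation: [-180.0, 0.0, -170.5]
force: [-0.0, 0.2, 0.6]
opening: 0.0763
gripper_force: 0.0
```

Emit:
{"name": "apply_moves", "arguments": {"targets": [{"travel": [0,0,2],"roll": 0,"jaw": 72},{"travel": [0,0,2],"roll": 0,"jaw": 70},{"travel": [0,0,0],"roll": 0,"jaw": 68}]}}

```text
clock: 10.85
tool_pos: [0.6103, 0.1623, 0.0933]
orientation: [180.0, 0.0, -170.5]
force: [-0.7, 0.8, -1.0]
opening: 0.0688
gripper_force: 0.0
```

Emit:
{"name": "apply_moves", "arguments": {"targets": [{"travel": [0,0,3],"roll": 0,"jaw": 62},{"travel": [0,0,0],"roll": 0,"jaw": 56},{"travel": [0,0,0],"roll": 0,"jaw": 40},{"travel": [0,0,0],"roll": 0,"jaw": 40},{"travel": [0,0,0],"roll": 0,"jaw": 40}]}}

```text
clock: 11.35
tool_pos: [0.61, 0.1622, 0.0898]
orientation: [-180.0, -0.0, -170.5]
force: [0.2, 0.0, -1.1]
opening: 0.0538
gripper_force: 30.0
```

Emit:
{"name": "apply_moves", "arguments": {"targets": [{"travel": [0,0,-5],"roll": 0,"jaw": 40},{"travel": [0,0,-15],"roll": 0,"jaw": 40},{"travel": [0,0,-30],"roll": 0,"jaw": 40},{"travel": [0,0,-30],"roll": 0,"jaw": 40},{"travel": [0,0,-30],"roll": 0,"jaw": 40},{"travel": [0,0,-10],"roll": 0,"jaw": 40},{"travel": [0,0,0],"roll": 0,"jaw": 40}]}}

```text
clock: 12.05
tool_pos: [0.6108, 0.1626, 0.2117]
orientation: [179.9, 0.2, -170.5]
force: [-0.0, -0.5, -1.2]
opening: 0.0541
gripper_force: 30.0
```

Emit:
{"name": "apply_moves", "arguments": {"targets": [{"travel": [10,-18,0],"roll": 0,"jaw": 40},{"travel": [21,-36,0],"roll": 0,"jaw": 40},{"travel": [21,-36,0],"roll": 0,"jaw": 40},{"travel": [21,-36,0],"roll": 0,"jaw": 40},{"travel": [21,-36,0],"roll": 0,"jaw": 40},{"travel": [21,-36,0],"roll": 0,"jaw": 40},{"travel": [21,-36,0],"roll": 0,"jaw": 40},{"travel": [21,-36,0],"roll": 0,"jaw": 40},{"travel": [21,-36,0],"roll": 0,"jaw": 40},{"travel": [21,-36,0],"roll": 0,"jaw": 40}]}}

```text
clock: 13.05
tool_pos: [0.4676, -0.2094, 0.2082]
orientation: [179.9, -0.1, -170.5]
force: [1.4, -0.6, -0.9]
opening: 0.0541
gripper_force: 30.0
```

Emit:
{"name": "apply_moves", "arguments": {"targets": [{"travel": [21,-36,0],"roll": 0,"jaw": 40},{"travel": [21,-36,0],"roll": 0,"jaw": 40},{"travel": [12,-25,0],"roll": 0,"jaw": 40},{"travel": [0,0,0],"roll": 0,"jaw": 40},{"travel": [0,0,0],"roll": 0,"jaw": 40}]}}

```text
clock: 13.55
tool_pos: [0.431, -0.3128, 0.2082]
orientation: [179.9, -0.1, -170.7]
force: [-0.6, 0.2, -2.3]
opening: 0.0541
gripper_force: 30.0
```

```bash
python3 - <<'E'
from h import *
import cv2
o=ctrl.get_obs();w=ctrl.snapshot("wrist");t=ctrl.snapshot("top")[200:300,340:470]
cv2.imwrite("pics/w6.png",np.vstack([cv2.resize(w,(450,338),interpolation=2),cv2.resize(t,(450,260),interpolation=2)])[:,:,::-1]);print(o["tool_pos"],o["orientation"],o["opening"])
print(tool(np.array([.430,-.315])-o["tool_pos"][:2],o["orientation"][2]))
E
```

```text
[ 0.43095551 -0.31276849  0.20815152] [ 1.79904336e+02 -1.42881277e-01 -1.70675820e+02] 0.05409714853053871
[ 1.30443787 -2.04721624]
```

View pics/w6.png

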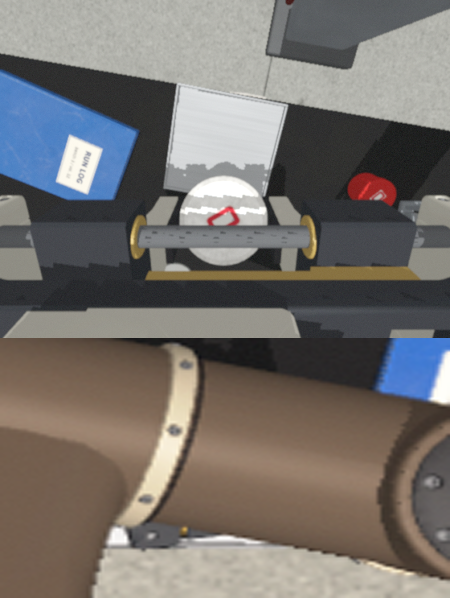

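```bash
python3 - <<'E'
from h import *
tp,r=[.43096,-.31277,.20815],[179.904,-.143,-170.676]
k=560/450
for u,v in((178,85),(287,104),(163,192)): print(wpx(u*k,v*k,.012,tp,r))
print(wpx(222*k,219*k,.208+.034,tp,r))
E
```

```text
[ 0.35254028 -0.38971337  0.012     ]
[ 0.35291682 -0.23311491  0.012     ]
[ 0.51659972 -0.39536559  0.012     ]
[ 0.42540885 -0.31483663  0.242     ]
```

Emit:
{"name": "apply_moves", "arguments": {"targets": [{"travel": [0,0,40],"roll": 0,"jaw": 40},{"travel": [0,0,40],"roll": 0,"jaw": 40},{"travel": [0,0,40],"roll": 0,"jaw": 40},{"travel": [0,0,0],"roll": 0,"jaw": 40}]}}

```text
clock: 14.05
tool_pos: [0.4291, -0.31, 0.085]
orientation: [179.7, -0.5, -170.5]
force: [-0.6, -0.6, -0.9]
opening: 0.0542
gripper_force: 30.0
```

Emit:
{"name": "apply_moves", "arguments": {"targets": [{"travel": [0,0,30],"roll": 0,"jaw": 40},{"travel": [0,0,20],"roll": 0,"jaw": 40},{"travel": [0,0,8],"roll": 0,"jaw": 40},{"travel": [0,0,3],"roll": 0,"jaw": 40},{"travel": [0,0,0],"roll": 0,"jaw": 40}]}}

```text
clock: 14.55
tool_pos: [0.4336, -0.3125, 0.03]
orientation: [-180.0, 0.1, -170.5]
force: [0.1, 0.4, -2.1]
opening: 0.0542
gripper_force: 30.0
```

Emit:
{"name": "apply_moves", "arguments": {"targets": [{"travel": [0,0,2],"roll": 0,"jaw": 40},{"travel": [0,0,2],"roll": 0,"jaw": 40}]}}

```text
clock: 14.75
tool_pos: [0.4334, -0.3127, 0.0259]
orientation: [-179.9, 0.1, -170.5]
force: [0.4, -1.3, -0.7]
opening: 0.0538
gripper_force: 30.0
```

Emit:
{"name": "apply_moves", "arguments": {"targets": [{"travel": [0,0,2],"roll": 0,"jaw": 40},{"travel": [0,0,0],"roll": 0,"jaw": 40}]}}

```text
clock: 14.95
tool_pos: [0.4326, -0.3124, 0.0229]
orientation: [180.0, -0.0, -170.5]
force: [0.6, -0.4, -0.8]
opening: 0.0543
gripper_force: 30.0
```

Emit:
{"name": "apply_moves", "arguments": {"targets": [{"travel": [0,0,3],"roll": 0,"jaw": 40},{"travel": [0,0,2],"roll": 0,"jaw": 40}]}}

```text
clock: 15.15
tool_pos: [0.4341, -0.3127, 0.0187]
orientation: [-179.9, 0.1, -170.5]
force: [2.1, 8.4, 17.6]
opening: 0.0541
gripper_force: 30.0
```

Emit:
{"name": "apply_moves", "arguments": {"targets": [{"travel": [0,0,1],"roll": 0,"jaw": 40},{"travel": [0,0,1],"roll": 0,"jaw": 40}]}}

```text
clock: 15.35
tool_pos: [0.4356, -0.3126, 0.018]
orientation: [-179.9, 0.3, -170.5]
force: [2.7, 12.0, 24.7]
opening: 0.0543
gripper_force: 30.0
```

Emit:
{"name": "apply_moves", "arguments": {"targets": [{"travel": [0,0,1],"roll": 0,"jaw": 40},{"travel": [0,0,1],"roll": 0,"jaw": 40}]}}

```text
clock: 15.55
tool_pos: [0.4371, -0.3125, 0.0172]
orientation: [-179.8, 0.4, -170.4]
force: [3.5, 14.6, 31.0]
opening: 0.0542
gripper_force: 30.0
```

Emit:
{"name": "apply_moves", "arguments": {"targets": [{"travel": [0,0,-7],"roll": 0,"jaw": 40},{"travel": [14,0,0],"roll": 0,"jaw": 40},{"travel": [0,0,0],"roll": 0,"jaw": 40},{"travel": [0,0,1],"roll": 0,"jaw": 40},{"travel": [0,0,0],"roll": 0,"jaw": 40}]}}

```text
clock: 16.05
tool_pos: [0.4185, -0.3148, 0.0194]
orientation: [180.0, -0.0, -170.6]
force: [-0.2, 0.2, -2.0]
opening: 0.0541
gripper_force: 30.0
```

Emit:
{"name": "apply_moves", "arguments": {"targets": [{"travel": [0,0,1],"roll": 0,"jaw": 40},{"travel": [0,0,0],"roll": 0,"jaw": 40}]}}

```text
clock: 16.25
tool_pos: [0.4191, -0.3148, 0.0188]
orientation: [-180.0, -0.0, -170.5]
force: [-0.2, 0.9, 0.6]
opening: 0.0542
gripper_force: 30.0
```

Emit:
{"name": "apply_moves", "arguments": {"targets": [{"travel": [0,0,0],"roll": 0,"jaw": 55},{"travel": [0,0,0],"roll": 0,"jaw": 56},{"travel": [0,0,0],"roll": 0,"jaw": 57},{"travel": [0,0,0],"roll": 0,"jaw": 59},{"travel": [0,0,0],"roll": 0,"jaw": 62},{"travel": [0,0,0],"roll": 0,"jaw": 68},{"travel": [0,0,0],"roll": 0,"jaw": 76},{"travel": [0,0,0],"roll": 0,"jaw": 80},{"travel": [0,0,0],"roll": 0,"jaw": 80}]}}

```text
clock: 17.15
tool_pos: [0.4188, -0.3147, 0.0189]
orientation: [180.0, -0.0, -170.5]
force: [-0.2, -0.2, 0.6]
opening: 0.079
gripper_force: 0.0
```

Emit:
{"name": "apply_moves", "arguments": {"targets": [{"travel": [0,0,-10],"roll": 0,"jaw": 80},{"travel": [0,0,-30],"roll": 0,"jaw": 80},{"travel": [0,0,-40],"roll": 0,"jaw": 80},{"travel": [0,0,-40],"roll": 0,"jaw": 80},{"travel": [0,0,-40],"roll": 0,"jaw": 80},{"travel": [0,0,0],"roll": 0,"jaw": 80},{"travel": [0,0,0],"roll": 0,"jaw": 80}]}}

```text
clock: 17.85
tool_pos: [0.4193, -0.3148, 0.1805]
orientation: [-179.9, 0.2, -170.6]
force: [-0.3, 0.6, -1.0]
opening: 0.0803
gripper_force: 0.0
```

```bash
python3 - <<'E'
from h import *
import cv2
o=ctrl.get_obs();w=ctrl.snapshot("wrist");cv2.imwrite("pics/w7.png",w[:,:,::-1])
print(o["tool_pos"],o["orientation"],o["opening"],o["clock"])
k=560/450
# red mark on white lid, and lid ellipse
hsv=cv2.cvtColor(w,cv2.COLOR_RGB2HSV)
m=((hsv[...,1]>90)&((hsv[...,0]<10)|(hsv[...,0]>170))&(hsv[...,2]>90)).astype(np.uint8)
n,l,s,c=cv2.connectedComponentsWithStats(m)
for i in range(1,n):
    if s[i,4]>8: print("red",s[i],c[i].round(1),wpx(*c[i],.044,o["tool_pos"],o["orientation"]).round(4))
g=cv2.GaussianBlur(cv2.cvtColor(w,cv2.COLOR_RGB2GRAY),(5,5),0)
h=cv2.HoughCircles(g,cv2.HOUGH_GRADIENT,1.2,15,param1=100,param2=22,minRadius=20,maxRadius=60)
if h is not None:
  for q in h[0][:8]: print("circ",q.round(1),wpx(q[0],q[1],.044,o["tool_pos"],o["orientation"]).round(4))
E
```

```text
[ 0.41931566 -0.3148121   0.1805333 ] [-1.79930354e+02  1.76628618e-01 -1.70551469e+02] 0.08027065169735965 17.85
red [269 199  18  15  66] [277.4 205.7] [ 0.43   -0.3139  0.044 ]
red [444 231  59  18 721] [470.7 241.2] [ 0.435  -0.1039  0.044 ]
circ [261.  171.   52.6] [ 0.3971 -0.3359  0.044 ]
circ [304.2 181.8  59.2] [ 0.4008 -0.2914  0.044 ]
circ [159.  299.4  45.8] [ 0.5617 -0.4284  0.044 ]
circ [270.6 258.6  49.9] [ 0.4904 -0.3113  0.044 ]
circ [276.6 204.6  26.1] [ 0.4289 -0.3149  0.044 ]
circ [401.4 294.6  39.4] [ 0.5102 -0.1586  0.044 ]
circ [295.8 168.6  43.4] [ 0.389  -0.3022  0.044 ]
circ [125.4 223.8  51.3] [ 0.4758 -0.4681  0.044 ]
```

Measured in the wrist picture, the lid circle (about 26 px radius) is centred on its red mark at (277,205). That puts the can upright at (0.430, -0.314), with the tray centre at about (0.431, -0.314). Hand in.

```bash
python3 -c "
from plant import ctrl
print(ctrl.close_job())"
```

```text
the job is handed in; nothing more can be done
None
```

I pressed the release bar down to its stop, and the right-hand can slid to the end stop and was left untouched. The left-hand can, which stayed up, now stands upright and released within about 2 mm of the tray's centre, and I handed the job in at about 18 s.

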